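Find the coupling with the insert by weight and hold it on the depth gauge

TASK

Two chrome couplings that look alike stand in the white tray: one already has its steel insert pressed in, the other is still empty and clearly lighter. Lift each in turn clear of the tray to feel which is heavier and set the lighter one back upright in a pocket of the tray. Then seat the heavier one upright in the locating plate on top of the dial gauge and press it gently down against the sprung stem until its foot is fully home on the gauge face, and finish while still gripping it and holding it down there for the reading; leave the adapters, the ring gauge and the tape roll where they are.

Things in the scene. Friction and masses are not known exactly. Their poses are not given: they have to be found in the camera images.
- coupling_p_center (a point): centre, half-way up, of a chrome coupling: round, 33 mm in diameter, 46 mm tall, notched like a castle tower on top, flat foot; z up. It stands in an end pocket of the tray, its upper 28 mm above the tray. It looks like the other one; one of the two is heavier by at least 120 g (both under 0.35 kg), which one is not known beforehand. A grip of 30 to 40 N above the tray holds it.
- coupling_q_center (a point): centre, half-way up, of the other coupling, same shape and size, in the pocket at the other end of the tray.
- tray: white packing tray strip, 190 (its x) x 64 (its y) x 36 mm tall, fixed to the table; origin at the centre of its underside, z up. Three round pockets of 38 mm diameter, 18 mm deep (floor 18 mm above the table), mouths chamfered, at x = -64, 0 and +64 mm, y = 0 of its axes. The two end pockets hold a coupling each, centred within 1.5 mm; the middle one is empty.
- gauge_seat (a point): seat of the bench depth gauge: point on its flat face, 96 mm above the table, at the centre of the locating hole; z up, -x is the dial's side. On the face lies a dark steel plate 60 x 60 mm, 6 mm thick, with a round hole of 37 mm, mouth chamfered, that takes a coupling's foot. The gauge is fixed, its foot 104 x 84 mm; only 2 mm screw heads rise above the plate.
- gauge_stem (a joint): sprung stem of the gauge, 8 mm in diameter, in the middle of the locating hole: 0 when free, its tip 6 mm above the gauge face; grows (m) as it is pressed down; about 0.006 when a coupling's foot is home on the rigid face. Its spring pushes up with about 4 N free and 6.5 N at 0.006, more than a coupling weighs, so a coupling must be held down.
- ring_gauge: plain steel ring gauge, 56 mm across, 14 mm tall, lying in front of the dial gauge; not to be disturbed; origin under its centre.
- tape_roll: roll of tape, 80 mm in diameter, 20 mm tall, beyond the far end of the tray; not to be disturbed; origin under its centre.
- adapter_front: black adapter box, 44 x 91 x 26 mm, at the table's near corner; not to be disturbed; origin under its centre.
- adapter_back: black adapter box, 44 x 91 x 26 mm, between tray and gauge, a little behind them; not to be disturbed; origin under its centre.
Things that resemble listed ones, but are neither listed nor needed, are in the scene too. What is shaped like the part that bears coupling_p_center but blue or red is not meant.

How it is judged:
On the way, in this order (a step that is already met when the one before it is completed fails the run):
1. the lighter coupling is held clear of the tray while the other, the heavier, stands in the tray (told by its weight on the tray) (((z of coupling_p_center in the frame of tray above 0.061 m and contact force between coupling_p and the fingers above 1 N and contact force between coupling_p and tray below 0.1 N and contact force between coupling_q and tray above 1.5 N) or (z of coupling_q_center in the frame of tray above 0.061 m and contact force between coupling_q and the fingers above 1 N and contact force between coupling_q and tray below 0.1 N and contact force between coupling_p and tray above 1.5 N))), for 0.2 s.
2. both couplings stand upright in pockets of the tray, let go (z of each of coupling_p_center, coupling_q_center in the frame of tray below 0.044 m and horizontal distance between each of coupling_p_center, coupling_q_center and tray below 0.075 m and angle between each of coupling_p_center, coupling_q_center's own z axis and vertical below 0.15 rad and contact force between each of coupling_p, coupling_q and the fingers below 0.1 N), for 0.2 s.
3. the heavier coupling is held clear of the tray while the lighter stands in the tray (told by its weight on the tray) (((z of coupling_p_center in the frame of tray above 0.061 m and contact force between coupling_p and the fingers above 1 N and contact force between coupling_p and tray below 0.1 N and contact force between coupling_q and tray between 0.2 and 1.5 N) or (z of coupling_q_center in the frame of tray above 0.061 m and contact force between coupling_q and the fingers above 1 N and contact force between coupling_q and tray below 0.1 N and contact force between coupling_p and tray between 0.2 and 1.5 N))), for 0.2 s.
At the end, for the whole second after the job is handed in: Lighter coupling upright in a tray pocket (foot within 3 mm of its floor). Heavier one upright (0.08 rad) in the locating hole, within 4 mm of its centre, foot within 1.5 mm of the gauge face, stem pressed 4.5 mm or more, gripped, pressed on the gauge with over 3 N, at rest (((horizontal distance between coupling_p_center and gauge_seat below 0.004 m and z of coupling_p_center in the frame of gauge_seat below 0.0245 m and angle between coupling_p_center's own z axis and vertical below 0.08 rad and value of joint gauge_stem above 0.0045 m and contact force between coupling_p and gauge above 3 N and contact force between coupling_p and the fingers above 1 N and linear speed of coupling_p below 0.02 m/s and z of coupling_q_center in the frame of tray below 0.044 m and horizontal distance between coupling_q_center and tray below 0.075 m and angle between coupling_q_center's own z axis and vertical below 0.15 rad and contact force between coupling_q and tray between 0.2 and 1.5 N) or (horizontal distance between coupling_q_center and gauge_seat below 0.004 m and z of coupling_q_center in the frame of gauge_seat below 0.0245 m and angle between coupling_q_center's own z axis and vertical below 0.08 rad and value of joint gauge_stem above 0.0045 m and contact force between coupling_q and gauge above 3 N and contact force between coupling_q and the fingers above 1 N and linear speed of coupling_q below 0.02 m/s and z of coupling_p_center in the frame of tray below 0.044 m and horizontal distance between coupling_p_center and tray below 0.075 m and angle between coupling_p_center's own z axis and vertical below 0.15 rad and contact force between coupling_p and tray between 0.2 and 1.5 N))); the arm keeps its last pose, push and grip.
It fails at once if the gauge is pressed with more than 45 N (contact force between any of coupling_p, coupling_q and gauge above 45 N).
It fails at once if an adapter, the ring gauge or the tape roll is moved by more than 20 mm (distance of any of ring_gauge, tape_roll, adapter_front, adapter_back from where it was at the start of the episode above 0.02 m).
It also fails if it takes over 64 s, if anything falls off the work surface, if the arm or the gripper's body presses on something with over 40 N, if the wrist force passes 120 N, or if a joint passes its speed limit or range.

ROBOT

A 6-joint arm with a two-finger parallel gripper is mounted at the origin on a cart in front of the work surface, level with it; the furniture and walls round the work are solid. World frame = base frame: x ahead of the robot, y to its left, z up, the work surface at z = 0. Lengths are in m, angles in rad, forces in N, time in s.
With the tool pointing down it reaches from about 0.3 to 0.775 m from the base axis. Payload 14.6 kg.
Tool frame: the origin (TCP) lies at the very end of the fingers, on their centre line; the grasp point (between the pads) lies 19 mm behind it; z points along the fingers, y is the line along which they close (so a half turn about z gives the same grasp; the last joint's range is limited). The gripper opens to 94 mm and grips with 3 to 60 N. Pads are 16 mm wide; open, the fingers measure 119 mm over their backs; the gripper's body (75 mm by 177 mm) begins 78 mm behind the grasp point.
Start: joints at [1.134, 0.3, 1.521, -0, 1.321, -0.067], TCP at [0.199, 0.513, 0.205] pointing down, gripper open.
Joint ranges: [-3.03, 3.03], [-0.79, 2.21], [0.23, 2.52], [-1.04, 4.18], [0, 3.07], [-2.55, 2.55]. Speed limits (rad/s): [2.22, 2.22, 2.57, 3.14, 3.14, 3.14].

INTERFACE

Orientations are given as [roll, pitch, yaw] about the fixed x, y, z axes, in that order (R = Rz(yaw) Ry(pitch) Rx(roll)).
In Python, from station import ctrl gives the robot as it stands.
- The arm moves only by the shell command python3 -m pendant 'ROWS' [OPENING] [FORCE]. ROWS is JSON, a list of rows, each a list of 2 entries, a list of its own where there are three numbers: the shift along the world's x, y, z in cm, then the turn about the world's z in rad. A call has 1 to 20 rows; each row shifts and turns the commanded pose from where the row before left it; what a row does not reach is not made up. A row lasts 1/12 s, in which the tool goes at most 41.7 mm and 7.16 degrees, less where a joint would pass 70% of its speed; a pose out of reach is approached as far as the arm can. A call is refused whole if a number of a shift passes 4.17 or a number of a turn 0.125, either way. A call with a gripper value outside its range is refused whole. OPENING is the opening, from 0 (shut) to 1 (fully open), set as the call begins (- or left out, the last holds). The fingers move at their own pace and stop on an object; FORCE is the grip in N (left out, the last holds). Time passes only in rows, so rows that do not move let the fingers close. It gives the time, the measured TCP pose, the force, the opening and the grip force at its end, in the units of the state.
- ctrl.get_obs(): the state, without advancing time (a new reading comes with each control period).
- ctrl.camera(name): name is "scene" or "top"; returns a dict with "color" (384x512x3 uint8, red, green, blue), "intrinsics" (3x3 intrinsics, pixels), "camera_from_world" (4x4, takes a point from world to camera coordinates). Camera axes: x right, y down, z forward; pixel columns grow to the right and rows downward; lengths in m; the calibration is good to about 2 mm. A picture is of the moment at which its call begins. There is no depth.
- ctrl.hand_in(): hands the job in; it is judged then, once.
The state is a dict: "time_s": time; "qpos": joint angles; "joint_vel": joint speeds; "tau": joint torques, N m; "ee_pos": TCP position; "eef_rot": TCP orientation; "force": force on the tool from outside, world axes, zero at the start; "moment": the same for the moment, N m; "grip_width": finger opening in m; "grip_force": force on a finger pad.
Only numpy, scipy, OpenCV 4.12 (cv2) and the standard library are available. Lean on these libraries where they do the work, as an engineer would, in place of code of your own. Each camera call takes 0.05 s, during which the arm holds its last target. There are 200 camera calls.

## Working session

There is one attempt and no reset: what is moved stays moved. The work goes in short steps, Python scripts to look and compute and a shell command to move; the robot and the scene stay as the last step left them, time stands still between calls to the robot, and variables do not carry over. Pictures are saved under pics/ and viewed, at most 10 in all, crops included, and the job is handed in when it is done.

```bash
ls; mkdir -p pics; python3 - <<'E'
from station import ctrl
import cv2,numpy as np
o=ctrl.get_obs();print(o)
for n in("scene","top"):
    c=ctrl.camera(n);cv2.imwrite(f"pics/{n}0.png",c["color"][:,:,::-1]);print(n,c["intrinsics"],np.round(c["camera_from_world"],4).tolist())
E
```

```text
pics
{'time_s': 0.0, 'qpos': array([ 1.13440770e+00,  3.00455499e-01,  1.52156990e+00,  1.28867298e-05,
        1.32070983e+00, -6.65858957e-02]), 'joint_vel': array([-0.00031674, -0.00010799, -0.00088763, -0.00196673, -0.00123793,
        0.00100794]), 'tau': array([-9.05595675e-05, -5.31807411e+01, -3.52734840e+01,  7.07485923e-02,
        2.43849086e-02, -1.08827867e-04]), 'ee_pos': array([0.19866926, 0.51258549, 0.20489962]), 'eef_rot': array([-3.14045344e+00, -8.84780022e-05,  2.77178667e+00]), 'force': array([-0.40887026, -0.03017447, -0.61620852]), 'moment': array([ 0.02019318, -0.04046923,  0.01696811]), 'grip_force': 0.0, 'grip_width': 0.09420529144657633}
scene [[378.26734553   0.         249.46254065]
 [  0.         378.26734553 189.82279386]
 [  0.           0.           1.        ]] [[0.5691, -0.8219, -0.024, -0.181], [-0.3775, -0.2352, -0.8956, 0.3266], [0.7305, 0.5188, -0.4441, 0.4122], [0.0, 0.0, 0.0, 1.0]]
top [[442.06416912   0.         260.7596735 ]
 [  0.         442.06416912 200.22298794]
 [  0.           0.           1.        ]] [[0.0176, -0.9997, -0.0168, 0.1629], [-0.9914, -0.0153, -0.1298, 0.5521], [0.1295, 0.019, -0.9914, 0.9016], [0.0, 0.0, 0.0, 1.0]]
```

View pics/scene0.png

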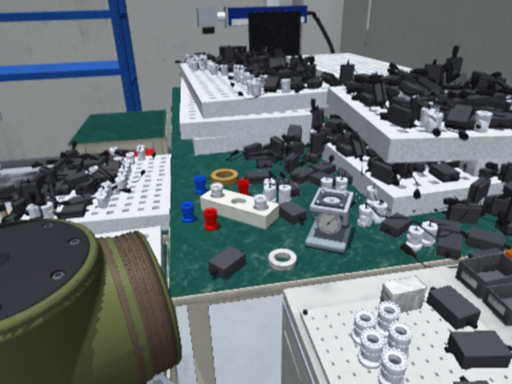

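View pics/top0.png

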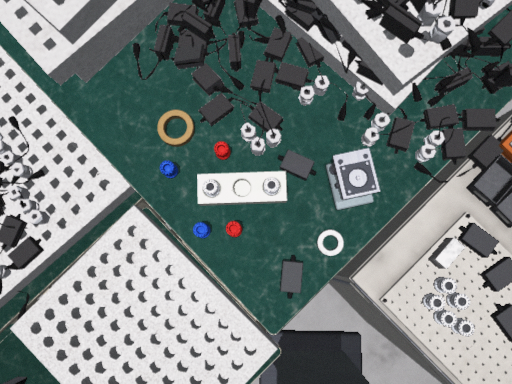

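Scene view: couplings at about (217,190) and (260,202), with the gauge plate near (332,200). Top view: couplings at about (211,188) and (271,187), the empty pocket at (242,188), and the gauge hole at (357,178). Next I'll enlarge these areas.

```bash
cat > h.py <<'E'
import numpy as np, cv2
from station import ctrl
def ray(c,px):
    T=c["camera_from_world"];R=T[:3,:3];K=c["intrinsics"]
    d=R.T@np.linalg.solve(K,[px[0],px[1],1.]);return -R.T@T[:3,3],d
def onz(c,px,z):
    o,d=ray(c,px);return o+d*(z-o[2])/d[2]
def tri(c1,p1,c2,p2):
    a,d=ray(c1,p1);b,e=ray(c2,p2);d/=np.linalg.norm(d);e/=np.linalg.norm(e)
    s=np.linalg.lstsq(np.c_[d,-e],b-a,rcond=None)[0]
    P,Q=a+s[0]*d,b+s[1]*e;return (P+Q)/2,np.linalg.norm(P-Q)
def proj(c,p):
    q=c["camera_from_world"][:3]@np.r_[p,1];q=c["intrinsics"]@q;return q[:2]/q[2]
E
python3 - <<'E'
from h import *
s=cv2.imread("pics/scene0.png");t=cv2.imread("pics/top0.png")
def cr(im,x,y,w,h,k): return cv2.resize(im[y:y+h,x:x+w],None,fx=k,fy=k,interpolation=cv2.INTER_CUBIC)
a=np.vstack([cr(t,192,165,100,45,4),cr(s,196,175,100,60,4)]) # 400x420
b=np.vstack([cr(t,320,140,80,72,4),cr(s,300,176,80,80,4)][:2])
H=610;a=np.pad(a,((0,608-a.shape[0]),(0,0),(0,0)));b=b[:608]
cv2.imwrite("pics/crop1.png",np.hstack([a,b])[:600])
E
```

```text
(no output)
```

View pics/crop1.png

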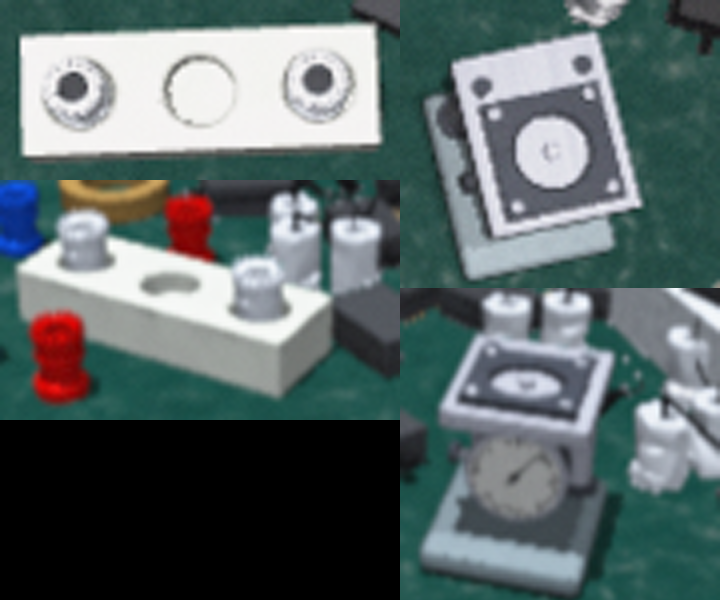

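Zoomed crops: the tray's top corners, the empty pocket and the four plate screws are visible in both views. I'll triangulate the screws, tray corners and couplings from both.

```bash
python3 - <<'E'
from h import *
np.set_printoptions(precision=4,suppress=True)
t=ctrl.camera("top");s=ctrl.camera("scene")
def f(u,v,x,y): return ((u+.5)/4-.5+x,(v+.5)/4-.5+y)
T=lambda u,v:f(u,v,192,165); S=lambda u,v:f(u,v-180,196,175)
GT=lambda u,v:f(u-400,v,320,140); GS=lambda u,v:f(u-400,v-288,300,176)
print("screws")
# top order: TL(+x,+y) TR BR BL ; in scene back-left,back-right,front-right,front-left
A=[(494,115),(589,93),(613,186),(517,206)];B=[(492,351),(581,358),(560,405),(460,391)]
P=[]
for a,b in zip(A,B):
    p,e=tri(t,GT(*a),s,GS(*b));q=onz(t,GT(*a),.104);print(p,e,q);P.append(q)
P=np.array(P);print("seat",P.mean(0),np.linalg.norm(np.diff(P,axis=0),axis=1), np.arctan2(*(P[0]-P[1])[[1,0]]))
print("hole tri",tri(t,GT(552,152),s,GS(520,384)),onz(t,GT(552,152),.098))
print("tray")
# corners top: TL(20,38) TR(377,24) BR(382,146) BL(24,157)
C=np.array([onz(t,T(*a),.036) for a in [(20,38),(377,24),(382,146),(24,157)]]);print(C,C.mean(0),np.linalg.norm(np.diff(C,axis=0),axis=1))
print("tri corners BL,BR,TR",tri(t,T(24,150),s,S(18,268)),tri(t,T(382,140),s,S(278,354)),tri(t,T(377,24),s,S(330,297)))
print("pocket",tri(t,T(201,91),s,S(172,285)),onz(t,T(201,91),.036))
# couplings: top rim centre
for n,a,b in[("L",(75,87),(84,230)),("R",(318,82),(258,273))]:
    print(n,tri(t,T(*a),s,S(*b)),onz(t,T(*a),.064))
E
```

```text
screws
[0.6078 0.0072 0.1026] 0.002147453334630246 [0.6069 0.0084 0.104 ]
[ 0.6186 -0.0388  0.1062] 0.0013176529614740884 [ 0.6187 -0.0387  0.104 ]
[ 0.5716 -0.0489  0.1032] 0.0024150018378700983 [ 0.5721 -0.0498  0.104 ]
[ 0.5603 -0.0007  0.1028] 0.004780155702797121 [ 0.5614 -0.0026  0.104 ]
seat [ 0.5898 -0.0207  0.104 ] [0.0485 0.0479 0.0484] 1.8161272664608705
hole tri (array([ 0.589 , -0.02  ,  0.0991]), np.float64(0.002370824592129976)) [ 0.5898 -0.0213  0.098 ]
tray
[[0.604  0.3109 0.036 ]
 [0.6144 0.1193 0.036 ]
 [0.5485 0.116  0.036 ]
 [0.5396 0.3064 0.036 ]] [0.5766 0.2132 0.036 ] [0.1918 0.066  0.1906]
tri corners BL,BR,TR (array([0.5435, 0.3064, 0.036 ]), np.float64(0.000418461044675426)) (array([0.552 , 0.1165, 0.0294]), np.float64(0.0018445946789161234)) (array([0.6139, 0.1197, 0.0369]), np.float64(0.0008136946628880478))
pocket (array([0.5774, 0.2121, 0.0352]), np.float64(0.002095196635086311)) [0.5766 0.2129 0.036 ]
L (array([0.5747, 0.2771, 0.0571]), np.float64(0.0011628982533732637)) [0.5733 0.2766 0.064 ]
R (array([0.579 , 0.1498, 0.06  ]), np.float64(0.0020553200036510975)) [0.5778 0.1506 0.064 ]
```

The estimates agree: left coupling about (0.574, 0.277), right about (0.579, 0.150), seat about (0.590, -0.021). I'll go above the left coupling.

```bash
python3 -m pendant '[[[2.0,-1.2,0],0.05],[[2.5,-1.6,0],0.05],[[2.5,-1.6,0],0.05],[[2.5,-1.6,0],0.05],[[2.5,-1.6,0],0.05],[[2.5,-1.6,0],0.05],[[2.5,-1.6,0],0.05],[[2.5,-1.6,0],0.05],[[2.5,-1.6,0],0.02],[[2.5,-1.6,0],0],[[2.5,-1.6,-1],0],[[2.5,-1.6,-1],0],[[2.5,-1.6,-2],0],[[2.5,-1.6,-2],0],[[2.5,-1.6,-1.5],0],[[0.5,0,0],0],[[0,0,0],0],[[0,0,0],0]]' 1 35
python3 - <<'E'
from h import *
for n in("scene","top"):
    c=ctrl.camera(n);cv2.imwrite(f"pics/{n}1.png",c["color"][:,:,::-1])
o=ctrl.get_obs();print(o["ee_pos"],o["eef_rot"],o["force"])
s=cv2.imread("pics/scene1.png");t=cv2.imread("pics/top1.png")
cv2.imwrite("pics/c2.png",np.hstack([cv2.resize(i,None,fx=3,fy=3,interpolation=cv2.INTER_CUBIC) for i in(t[120:260,150:280],s[110:250,160:290])]))
E
```

```text
time_s: 1.7
ee_pos: [0.5735, 0.2773, 0.1308]
eef_rot: [3.141, 0.0, -3.091]
force: [-0.4, 0.0, -0.9]
grip_width: 0.0937
grip_force: 0.0
[0.57319939 0.27782966 0.13145617] [ 3.14107344e+00  1.14640390e-03 -3.09019637e+00] [-0.71914682 -0.37472199  0.36452561]
```

View pics/c2.png

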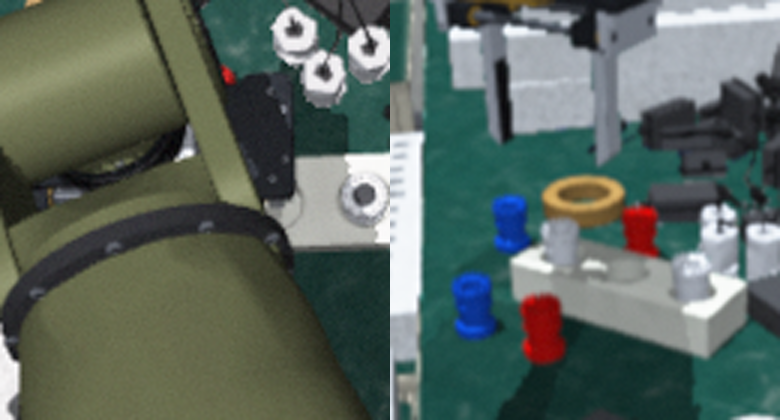

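The gripper is centred over the left coupling in the scene view: fingertips at about (197,157) and (232,164), coupling just beneath at (217,190). Going down to grip.

```bash
python3 -m pendant '[[[0,0,-2.5],0],[[0,0,-2.5],0],[[0,0,-2],0],[[0,0,-1.2],0],[[0,0,-0.8],0],[[0,0,0],0],[[0,0,0],0]]'
python3 -m pendant '[[[0,0,0],0],[[0,0,0],0],[[0,0,0],0],[[0,0,0],0],[[0,0,0],0],[[0,0,0],0],[[0,0,0],0],[[0,0,0],0]]' 0 35
```

```text
time_s: 2.38
ee_pos: [0.574, 0.2773, 0.0415]
eef_rot: [3.141, 0.001, -3.091]
force: [0.1, -0.3, 0.8]
grip_width: 0.0941
grip_force: 0.0
time_s: 3.05
ee_pos: [0.5738, 0.2768, 0.0404]
eef_rot: [-3.142, -0.0, -3.091]
force: [0.2, 0.4, -0.6]
grip_width: 0.044
grip_force: 0.0
```

```bash
python3 -m pendant '[[[0,0,0],0],[[0,0,0],0],[[0,0,0],0],[[0,0,0],0],[[0,0,0],0],[[0,0,0],0]]' 0 35
python3 - <<'E'
from h import *
f=[]
for i in range(10):
    f.append(ctrl.get_obs()["force"]); ctrl.camera("top")
print(np.mean(f,0),np.std(f,0))
E
```

```text
time_s: 3.55
ee_pos: [0.5738, 0.2769, 0.0405]
eef_rot: [3.141, 0.0, -3.091]
force: [-0.0, 0.9, 1.4]
grip_width: 0.0301
grip_force: 35.0
[-0.3461584  1.8018305  0.7012635] [0.33021515 0.51661355 0.50578436]
```

```bash
python3 -m pendant '[[[0,0,1],0],[[0,0,1],0],[[0,0,1],0],[[0,0,0.5],0],[[0,0,0],0],[[0,0,0],0],[[0,0,0],0],[[0,0,0],0]]'
python3 - <<'E'
from h import *
f=[];b=[]
for i in range(14):
    o=ctrl.get_obs();f.append(o["force"]);b.append(o["tau"]); c=ctrl.camera("scene")
print(np.mean(f,0),np.std(f,0),np.mean(b,0),o["moment"],o["grip_width"])
cv2.imwrite("pics/s3.png",cv2.resize(c["color"][100:260,150:310,::-1],None,fx=3,fy=3,interpolation=cv2.INTER_CUBIC))
E
```

```text
time_s: 4.72
ee_pos: [0.5735, 0.2767, 0.0749]
eef_rot: [-3.141, -0.001, -3.091]
force: [0.1, -0.6, -2.8]
grip_width: 0.0305
grip_force: 34.9
[-0.12310701  0.02373163 -2.43166796] [0.59906204 0.37751176 0.35773866] [-1.74037633e-03 -6.91669030e+01 -3.35508723e+01  7.28906789e-03
  7.38545703e-02  4.37702362e-05] [ 0.02712115 -0.00569433  0.01885895] 0.030226716720848566
```

View pics/s3.png

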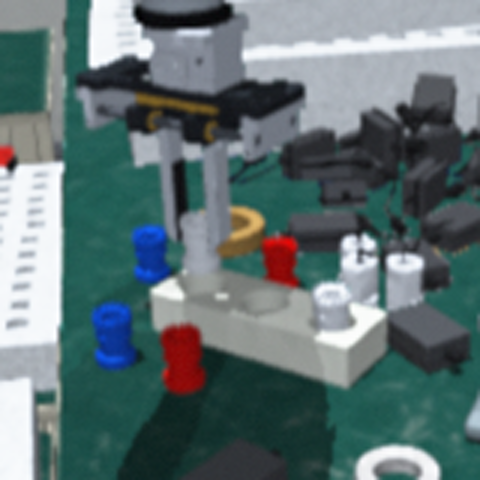

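In the scene view the coupling hangs upright in the fingers at about (216,180), clear of the tray. It weighs about 2.4 N, so it is probably the heavier one. I'll set it back and weigh the other.

```bash
python3 -m pendant '[[[0,0,-1],0],[[0,0,-1],0],[[0,0,-0.8],0],[[0,0,-0.4],0],[[0,0,-0.3],0],[[0,0,0],0],[[0,0,0],0],[[0,0,0],0]]'
python3 -m pendant '[[[0,0,0],0],[[0,0,0],0],[[0,0,0],0],[[0,0,0],0],[[0,0,0],0],[[0,0,0],0],[[0,0,0],0],[[0,0,0],0],[[0,0,0],0],[[0,0,0],0],[[0,0,1.5],0],[[0,0,2],0],[[0,0,2.5],0],[[0,0,2],0],[[0,0,1],0],[[0,0,0],0]]' 1
```

```text
time_s: 6.08
ee_pos: [0.5739, 0.2768, 0.0405]
eef_rot: [3.142, 0.0, -3.091]
force: [0.4, 0.1, -0.4]
grip_width: 0.0303
grip_force: 35.0
time_s: 7.42
ee_pos: [0.5746, 0.2772, 0.1327]
eef_rot: [3.14, 0.004, -3.091]
force: [0.3, -0.5, -0.5]
grip_width: 0.0943
grip_force: 0.0
```

```bash
python3 -m pendant '[[[0,-1,0],0],[[0.1,-2.3,0],0],[[0.1,-2.5,0],0],[[0.1,-2.5,0],0],[[0.1,-2.4,0],0],[[0.1,-2,0],0],[[0,0,0],0],[[0,0,0],0],[[0,0,0],0]]'
python3 - <<'E'
from h import *
f=[]
for i in range(12):
    o=ctrl.get_obs();f.append(o["force"]); c=ctrl.camera("scene"if i%2 else "top")
    cv2.imwrite("pics/x%d.png"%(i%2),c["color"][:,:,::-1])
print(np.mean(f,0),np.std(f,0),o["ee_pos"])
s=cv2.imread("pics/x1.png");t=cv2.imread("pics/x0.png")
cv2.imwrite("pics/c4.png",np.hstack([cv2.resize(i,None,fx=3,fy=3,interpolation=cv2.INTER_CUBIC) for i in(t[130:250,170:300],s[120:240,170:300])]))
E
```

```text
time_s: 8.17
ee_pos: [0.5784, 0.15, 0.1294]
eef_rot: [-3.142, -0.001, -3.091]
force: [-0.3, -0.1, -0.2]
grip_width: 0.094
grip_force: 0.0
[-0.10794866  0.03523986  0.20312303] [0.55866416 0.48323888 0.45400546] [0.57876978 0.1498998  0.13043613]
```

View pics/c4.png

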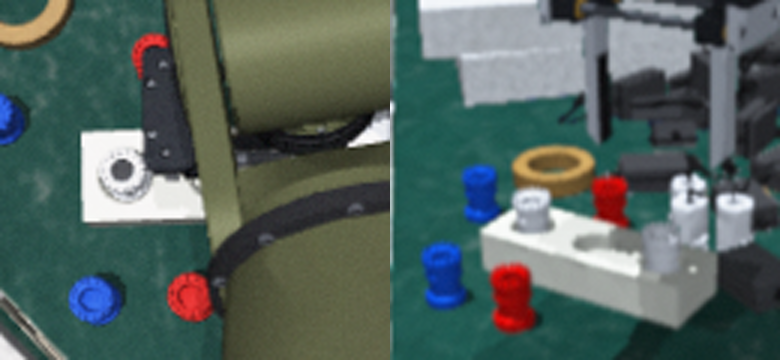

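The left coupling stands upright in its pocket again, at about (211,187) in the top view. The free force reading is about 0, so the left one weighs about 2.6 N. Now the right one.

```bash
python3 -m pendant '[[[0,0,-2.5],0],[[0,0,-2.5],0],[[0,0,-2],0],[[0,0,-1.2],0],[[0,0,-0.8],0],[[0,0,0],0],[[0,0,0],0]]'
python3 -m pendant '[[[0,0,0],0],[[0,0,0],0],[[0,0,0],0],[[0,0,0],0],[[0,0,0],0],[[0,0,0],0],[[0,0,0],0],[[0,0,0],0],[[0,0,0],0],[[0,0,0],0],[[0,0,0],0],[[0,0,0],0],[[0,0,0],0],[[0,0,0],0]]' 0 35
python3 -m pendant '[[[0,0,1],0],[[0,0,1],0],[[0,0,1],0],[[0,0,0.5],0],[[0,0,0],0],[[0,0,0],0],[[0,0,0],0],[[0,0,0],0]]'
python3 - <<'E'
from h import *
f=[]
for i in range(14):
    o=ctrl.get_obs();f.append(o["force"]); c=ctrl.camera("scene")
print(np.mean(f,0),np.std(f,0),o["grip_width"])
E
```

```text
time_s: 9.35
ee_pos: [0.5791, 0.1499, 0.0411]
eef_rot: [3.142, 0.001, -3.091]
force: [0.7, 0.1, -0.1]
grip_width: 0.0939
grip_force: 0.0
time_s: 10.52
ee_pos: [0.5788, 0.1498, 0.0404]
eef_rot: [-3.142, -0.0, -3.091]
force: [-0.4, -0.1, -0.5]
grip_width: 0.0311
grip_force: 35.0
time_s: 11.18
ee_pos: [0.5785, 0.1498, 0.075]
eef_rot: [-3.141, -0.001, -3.091]
force: [-0.4, 0.0, -0.9]
grip_width: 0.0306
grip_force: 35.0
[-0.04407598 -0.19317111 -0.79932023] [0.3832996  0.48504701 0.50314834] 0.030548978125725636
```

The right one weighs about 0.9 N, so it is the lighter. I'll set it back and return to the left one.

```bash
python3 -m pendant '[[[0,0,-1],0],[[0,0,-1],0],[[0,0,-0.8],0],[[0,0,-0.4],0],[[0,0,-0.3],0],[[0,0,0],0],[[0,0,0],0],[[0,0,0],0]]'
python3 -m pendant '[[[0,0,0],0],[[0,0,0],0],[[0,0,0],0],[[0,0,0],0],[[0,0,0],0],[[0,0,0],0],[[0,0,0],0],[[0,0,0],0],[[0,0,0],0],[[0,0,0],0],[[0,0,1.5],0],[[0,0,2],0],[[0,0,2.5],0],[[0,0,2],0],[[0,0,1],0],[[0,0,0],0]]' 1
python3 -m pendant '[[[0,1,0],0],[[-0.1,2.3,0],0],[[-0.1,2.5,0],0],[[-0.1,2.5,0],0],[[-0.1,2.4,0],0],[[-0.1,2,0],0],[[0,0,0],0],[[0,0,0],0],[[0,0,0],0]]'
python3 - <<'E'
from h import *
c=ctrl.camera("scene");s=c["color"][:,:,::-1];t=ctrl.camera("top")["color"][:,:,::-1]
cv2.imwrite("pics/c5.png",np.hstack([cv2.resize(i,None,fx=3,fy=3,interpolation=cv2.INTER_CUBIC) for i in(t[130:250,170:300],s[120:240,170:300])]))
E
```

```text
time_s: 12.55
ee_pos: [0.5788, 0.1498, 0.0404]
eef_rot: [3.142, 0.0, -3.091]
force: [-1.2, -0.2, 0.8]
grip_width: 0.0304
grip_force: 35.0
time_s: 13.88
ee_pos: [0.5797, 0.15, 0.1326]
eef_rot: [3.141, 0.004, -3.091]
force: [-0.4, 0.6, 0.7]
grip_width: 0.0941
grip_force: 0.0
time_s: 14.63
ee_pos: [0.5734, 0.2763, 0.1292]
eef_rot: [-3.141, -0.002, -3.091]
force: [-0.4, -0.4, -0.2]
grip_width: 0.0937
grip_force: 0.0
```

View pics/c5.png

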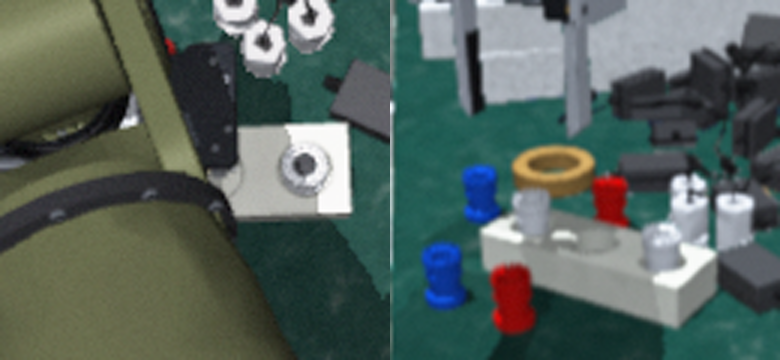

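Both couplings stand upright: the right one at about (271,186) in the top view, the left one under the gripper. I'll take the heavy left one and move it above the gauge.

```bash
python3 -m pendant '[[[0,0,-2.5],0],[[0,0,-2.5],0],[[0,0,-2],0],[[0,0,-1.2],0],[[0,0,-0.8],0],[[0,0,0],0],[[0,0,0],0]]'
python3 -m pendant '[[[0,0,0],0],[[0,0,0],0],[[0,0,0],0],[[0,0,0],0],[[0,0,0],0],[[0,0,0],0],[[0,0,0],0],[[0,0,0],0],[[0,0,0],0],[[0,0,0],0],[[0,0,0],0],[[0,0,0],0],[[0,0,0],0],[[0,0,0],0]]' 0 40
python3 -m pendant '[[[0,0,1],0],[[0,0,1],0],[[0,0,1],0],[[0,0,0],0],[[0,0,0],0],[[0,0,0],0],[[0,0,0],0],[[0,0,1.5],0],[[0,0,2],0],[[0,0,2],0],[[0,0,2],0],[[0,0,1.5],0],[[0,0,0.5],0],[[0,0,0],0]]'
python3 -m pendant '[[[0,-0.8,0],0],[[0.1,-1.6,0],0],[[0.1,-2,0],0],[[0.1,-2,0],0],[[0.1,-2,0],0],[[0.1,-2,0],0],[[0.1,-2,0],0],[[0.1,-2,0],0],[[0.1,-2,0],0],[[0.1,-2,0],0],[[0.1,-2,0],0],[[0.1,-2,0],0],[[0.1,-2,0],0],[[0.1,-2,0],0],[[0.2,-1.6,0],0],[[0.1,-1.2,0],0],[[0,-0.6,0],0],[[0,0,0],0],[[0,0,0],0],[[0,0,0],0]]'
python3 - <<'E'
from h import *
a=[];
for n,sl in(("top",(120,240,300,430)),("scene",(100,220,270,400))):
    c=ctrl.camera(n);i=c["color"][:,:,::-1];cv2.imwrite(f"pics/g_{n}.png",i)
    a.append(cv2.resize(i[sl[0]:sl[1],sl[2]:sl[3]],None,fx=3,fy=3,interpolation=cv2.INTER_CUBIC))
cv2.imwrite("pics/c6.png",np.hstack(a));o=ctrl.get_obs();print(o["ee_pos"],o["grip_width"])
E
```

```text
time_s: 15.32
ee_pos: [0.5742, 0.2767, 0.0411]
eef_rot: [3.141, 0.001, -3.092]
force: [0.6, 0.1, 1.3]
grip_width: 0.094
grip_force: 0.0
time_s: 16.48
ee_pos: [0.5738, 0.2768, 0.0404]
eef_rot: [3.142, -0.0, -3.091]
force: [-0.1, 1.1, -0.3]
grip_width: 0.0302
grip_force: 39.9
time_s: 17.65
ee_pos: [0.5741, 0.2769, 0.1662]
eef_rot: [3.141, 0.001, -3.091]
force: [0.5, 0.2, -3.3]
grip_width: 0.0297
grip_force: 39.9
time_s: 19.32
ee_pos: [0.5896, -0.0206, 0.1653]
eef_rot: [3.141, -0.0, -3.091]
force: [-0.8, -0.4, -2.1]
grip_width: 0.0304
grip_force: 39.9
[ 0.58972045 -0.02042599  0.16541172] 0.030353507657138845
```

View pics/c6.png

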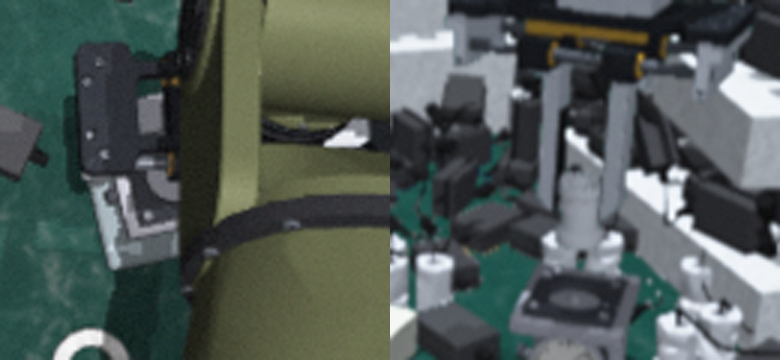

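The scene view shows the coupling upright, foot centre at about (333,181), over the hole at about (333,198). I'll check this numerically through the scene calibration.

```bash
python3 - <<'E'
from h import *
c=ctrl.camera("scene");p=ctrl.get_obs()["ee_pos"]
for n,q in(("foot bottom centre",[p[0],p[1],p[2]-.0225]),("coupling top",[p[0],p[1],p[2]+.0235]),("hole top",[.5896,-.0206,.102])): print(n,proj(c,np.array(q)))
i=cv2.imread("pics/g_scene.png")
print("axis col obs",(579-390+.5)/3-.5+270)
g=cv2.cvtColor(i,cv2.COLOR_BGR2GRAY)
for r in(170,176,180): print(r,g[r,320:348])
j=cv2.imread("pics/scene0.png",0)
for r in(197,199,200): print(r,j[r,308:352])
E
```

```text
foot bottom centre [332.1200447  180.37290193]
coupling top [333.81795907 159.29328144]
hole top [330.69342885 198.23796331]
axis col obs 332.6666666666667
170 [ 52  54  62  68  45  43  68 101 123 137 142 147 149 153 156 155 155 153
 138 105 120 129 127 121 106  89 104 124]
176 [ 78  77  80  96 107 108 118 124 127 133 140 146 149 152 153 153 150 146
 138 128 110  83  52  70  73  65  66  63]
180 [105 190 228 239 227 159 119 125 136 144 147 152 154 156 156 156 154 151
 147 140 153 186 204 224 237 241 233 160]
197 [ 72  71  71  67  67  89 156 200 185 128  95  92  93  88  70  69 101 136
 170 182 186 178 180 183 183 179 175 151 112  90  70  66  75  86  90  88
  90  91  85 105 179 212 215 190]
199 [ 70  66  63  63  93 160 202 186 133 111 108  97  92  91 107 168 207 216
 218 218 212 190 173 177 175 179 211 220 217 209 184 142  82  73  86  92
  91  88  93 149 207 219 202 142]
200 [ 68  64  60  70 123 190 200 161 137 163 157 112  94  93 109 162 195 210
 216 218 216 197 156 146 149 165 211 221 218 217 213 183 109  83  89  91
  91  85  91 160 210 216 192 119]
```

Coupling and hole agree within about 1 mm; the scene suggests a small nudge toward +x, -y. Descending to just above the plate.

```bash
python3 -m pendant '[[[0.04,-0.07,-0.6],0],[[0,0,-1],0],[[0,0,-1],0],[[0,0,-0.8],0],[[0,0,-0.4],0],[[0,0,0],0],[[0,0,0],0]]'
python3 -m pendant '[[[0,0,-0.1],0],[[0,0,-0.1],0],[[0,0,-0.1],0],[[0,0,-0.1],0],[[0,0,0],0],[[0,0,0],0],[[0,0,0],0]]'
```

```text
time_s: 20.05
ee_pos: [0.5902, -0.0219, 0.1273]
eef_rot: [3.142, -0.0, -3.091]
force: [0.2, 0.3, -2.8]
grip_width: 0.03
grip_force: 39.9
time_s: 20.63
ee_pos: [0.5904, -0.0219, 0.1238]
eef_rot: [-3.141, 0.001, -3.091]
force: [-0.5, 0.7, 0.9]
grip_width: 0.0302
grip_force: 39.9
```

```bash
python3 -m pendant '[[[0,0,-0.1],0],[[0,0,-0.1],0],[[0,0,0],0],[[0,0,0],0],[[0,0,0],0]]'
python3 - <<'E'
from h import *
f=[]
for i in range(6): o=ctrl.get_obs();f.append(o["force"]);ctrl.camera("top")
print(np.mean(f,0),o["ee_pos"])
E
```

```text
time_s: 21.05
ee_pos: [0.5903, -0.0219, 0.1215]
eef_rot: [-3.142, 0.0, -3.091]
force: [0.2, 1.0, 1.5]
grip_width: 0.0299
grip_force: 40.0
[0.15639413 0.30713275 2.13003573] [ 0.59023113 -0.02190266  0.12149301]
```

Only the spring force shows, so the foot is in the hole. Continuing.

```bash
python3 -m pendant '[[[0,0,-0.1],0],[[0,0,-0.1],0],[[0,0,0],0],[[0,0,0],0],[[0,0,0],0]]'
python3 -m pendant '[[[0,0,-0.05],0],[[0,0,0],0],[[0,0,0],0],[[0,0,0],0]]'
```

```text
time_s: 21.77
ee_pos: [0.5902, -0.0219, 0.1195]
eef_rot: [-3.142, 0.0, -3.091]
force: [1.0, 0.6, 2.7]
grip_width: 0.0301
grip_force: 40.0
time_s: 22.1
ee_pos: [0.5902, -0.0219, 0.1189]
eef_rot: [3.142, 0.0, -3.091]
force: [0.2, 0.1, 3.1]
grip_width: 0.0303
grip_force: 40.0
```

```bash
python3 -m pendant '[[[0,0,-0.05],0],[[0,0,0],0],[[0,0,0],0],[[0,0,0],0]]'
python3 -m pendant '[[[0,0,-0.03],0],[[0,0,0],0],[[0,0,0],0],[[0,0,0],0]]'
```

```text
time_s: 22.43
ee_pos: [0.5902, -0.0219, 0.1184]
eef_rot: [-3.142, 0.0, -3.091]
force: [0.2, 0.1, 3.1]
grip_width: 0.03
grip_force: 40.0
time_s: 22.77
ee_pos: [0.5903, -0.0219, 0.1184]
eef_rot: [-3.141, 0.0, -3.091]
force: [0.5, 0.3, 5.5]
grip_width: 0.0303
grip_force: 40.0
```

```bash
python3 -m pendant '[[[0,0,-0.03],0],[[0,0,0],0],[[0,0,0],0],[[0,0,0],0]]'
python3 -m pendant '[[[0,0,-0.03],0],[[0,0,0],0],[[0,0,0],0],[[0,0,0],0]]'
```

```text
time_s: 23.1
ee_pos: [0.5903, -0.0219, 0.1183]
eef_rot: [-3.142, 0.001, -3.091]
force: [0.1, 0.3, 7.1]
grip_width: 0.0304
grip_force: 40.1
time_s: 23.43
ee_pos: [0.5904, -0.0219, 0.1183]
eef_rot: [-3.141, 0.001, -3.091]
force: [-1.5, 0.9, 10.3]
grip_width: 0.0303
grip_force: 40.1
```

```bash
python3 -m pendant '[[[0,0,-0.03],0],[[0,0,0],0],[[0,0,0],0],[[0,0,0],0],[[0,0,0],0],[[0,0,0],0]]'
python3 - <<'E'
from h import *
f=[];z=[]
for i in range(10):
    o=ctrl.get_obs();f.append(o["force"]);z.append(o["ee_pos"]);c=ctrl.camera("scene")
print(np.mean(f,0),np.std(f,0),np.mean(z,0),np.std(z,0),o["grip_force"],o["eef_rot"])
cv2.imwrite("pics/c7.png",cv2.resize(c["color"][120:260,190:370,::-1],None,fx=4,fy=4,interpolation=cv2.INTER_CUBIC))
E
```

```text
time_s: 23.93
ee_pos: [0.5904, -0.0219, 0.1184]
eef_rot: [-3.141, 0.001, -3.091]
force: [-2.8, 1.1, 12.9]
grip_width: 0.0305
grip_force: 40.1
[-2.89099263  0.51363928 12.54659465] [0.43973535 0.32696163 0.46446048] [ 0.59041872 -0.0218773   0.11832168] [1.08824689e-05 1.03989209e-05 1.33169205e-05] 40.124002888707224 [-3.14147057e+00  1.08808036e-03 -3.09136639e+00]
```

View pics/c7.png

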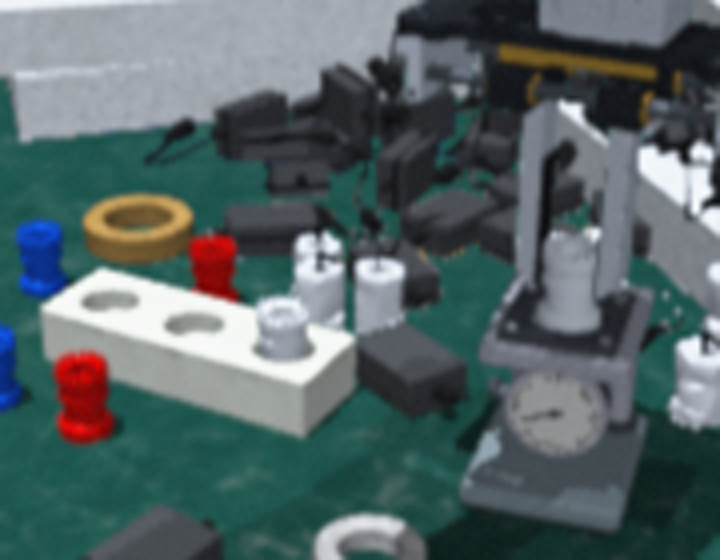

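The final view shows the heavy coupling upright in the locating plate at about (333,190) and the dial needle has moved. The lighter one stands in its pocket at about (260,202). The press reads a steady 12.5 N or so, and the TCP height matches the foot being home.

```bash
python3 -c "
from station import ctrl
print(ctrl.hand_in())"
```

```text
the job is handed in; nothing more can be done
None
```

I handed the job in (no verdict came back) with the heavier coupling (about 2.6 N, from the pocket nearer the tape roll) gripped and pressed home on the gauge at about 12.5 N, and the lighter one (about 0.9 N) upright in its tray pocket.

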